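# Hook the small ledge into the slotted post

### The job

Take the little divided ledge from the worktop and hang it on the slotted post: press its two hook tabs into the top two slots, then push it down until it is fully home, level and held by the spring catch, and let go. Feel for the slots and never force it, and leave the salt shaker, the cup and the egg timer where they stand.

Things in the scene. Friction and masses are not known exactly. Their poses are not given: they have to be found in the camera images.
- post: Fixed dark steel post, 49 wide, 33 deep, 204 high, foot plate 105x110x8 mm. Origin on the worktop below the slotted face; x=0 is that face, +x runs into the post, away from the robot, z up. A bright 5 mm steel strip 40 mm wide is its face, 24 mm hollow behind. The strip is clamped up to 8 mm higher or lower than nominal: not measured, find it by feel (or sight); it stays put.
- top_slot (a point): Nominal middle of the topmost slot's lower edge, on the strip's face (post x=0, y=0, z=165 mm); the true edge is up to 8 mm higher or lower. Four slots in one central column, 40 mm apart, each 10 wide and 20 mm high: nominal lower edges at z = 45, 85, 125, 165 mm.
- catch (a joint): Two spring noses, moving as one, 3 mm proud of the strip's face at y = -13 and +13 mm, 15.5 mm below the top slot's lower edge. 0 m = out, 0.003 = pushed in flush; pushing takes 8 N at first, 12 N at flush. They snap back out (0) into the ledge's notches when it is fully down. Their friction stops the ledge sinking home by its own weight.
- ledge: Loose ledge, 0.14 to 0.28 kg. Origin at the centre of its underside, +x towards its hook tabs, z up. Wooden floor 100 (x) x 64 (y) x 6 mm, rails to z=18 mm, white upright spine along the middle up to z=90 mm. At its back a flange 38 mm wide, back face at x=50 mm, notches in both sides at z=49 to 60 mm. Fully home its origin is nominally 95 mm above and 50 to 52 mm in front of the post's.
- grip (a point): Where to grip the ledge's spine: x=-10, y=0, z=55 mm in the ledge's frame. The spine is 12 mm thick (across y) and runs from x=-45 to 50 mm; grip across y, fingers pointing down.
- tabs (a point): Outer end of the ledge's two hook tabs, midway between them (ledge x=61.5, y=0, z=54 mm). Each tab is 6 mm wide: a shank 8 mm high, underside at z=30 and 70 mm, from the flange to a lip at x=56.5 to 61.5 mm that hangs 9 mm below the shank, 17 mm high. It enters a slot with 3 mm play in height; once in, it goes down 9 to 12 mm until the shanks rest on the slots.
- salt_shaker: Salt shaker, 44x44x90 mm, bystander; origin at the centre of its foot.
- espresso_cup: Striped espresso cup, 60x83x49 mm, bystander; origin at its foot.
- egg_timer: Domed egg timer, 64x64x50 mm, bystander; origin at the centre of its foot.
- carousel (a point): Foot centre of the fixed capsule carousel of the room, about 0.16 m wide and 0.4 m tall, standing at the back of the worktop between the ledge's place and the post: carry the ledge past in front of it. Left of the worktop stands a chest of drawers that is higher than the worktop: pass above or in front of it.

How it is judged (in metres and radians):
On the way, in this order (a step that is already met when the one before it is completed fails the run):
1. the ledge is lifted off the worktop (height (world z) of ledge above 0.05 m), for 0.1 s.
2. both hook tabs are through the top two slots with the spring noses pushed in (x of tabs in the frame of post above 0.0085 m and z of ledge in the frame of post above 0.084 m and value of joint catch above 0.0012 m), for 0.05 s.
At the end, for the whole second after the job is handed in: The released ledge hangs still by both tabs in the top two slots: underside 82 to 108 mm over the post's origin, tab ends 8.5 to 14.5 mm behind the strip's face, within 5 mm of its centreline, tilt under 0.08 rad, turned under 0.12 rad to the post, spring noses out (under 0.8 mm) (value of joint catch below 0.0008 m and x of tabs in the frame of post between 0.0085 and 0.0145 m and z of ledge in the frame of post between 0.082 and 0.108 m and y of ledge in the frame of post between -0.005 and 0.005 m and angle between ledge's own z axis and vertical below 0.08 rad and angle between the x axis of ledge and the x axis of post, either way round below 0.12 rad and linear speed of ledge below 0.01 m/s and contact force between ledge and post above 0.3 N); the robot touches nothing.
It fails at once if the ledge is forced against the post with more than 45 N (contact force between ledge and post above 45 N).
It fails at once if the robot pushes on the post with more than 15 N (contact force between the arm and post above 15 N).
It fails at once if a bystander is moved more than 20 mm (distance of any of salt_shaker, espresso_cup, egg_timer from where it was at the start of the episode above 0.02 m).
It also fails if it takes over 67 s, if anything falls off the work surface, if the arm or the gripper's body presses on something with over 40 N, if the wrist force passes 120 N, or if a joint passes its speed limit or range.

### The arm

A 6-joint arm with a two-finger parallel gripper is mounted at the origin on a cart in front of the work surface, level with it; the furniture and walls round the work are solid. World frame = base frame: x ahead of the robot, y to its left, z up, the work surface at z = 0. Lengths are in mm, angles in rad, forces in N, time in s.
With the tool pointing down it reaches from about 325 to 875 mm from the base axis. Payload 4.4 kg.
Tool frame: the origin (TCP) lies on the centre line of the jaws, within the pads' length; the fingertips stand ahead of it and the grasp point (between the pads) lies 6 mm ahead of it (ctrl.tcp_to_tips is the z of the fingertips in the tool frame, in mm); z points along the fingers, y is the line along which they close (so a half turn about z gives the same grasp; the last joint's range is limited). The gripper opens to 85 mm and grips with 20 to 120 N. Pads are 22 mm wide; open, the fingers measure 114 mm over their backs; the gripper's body (76 mm by 85 mm) begins 54 mm behind the grasp point. The pads swing forward as they close: fully open they stand 13 mm farther back than shut.
Start: joints at [-1.478, 0.207, 1.542, -0, 1.393, -0.15], TCP at [138.229, -558.14, 256.282] pointing down, gripper open.
Joint ranges: [-2.73, 2.73], [-0.86, 2.22], [0.23, 2.46], [-1.11, 4.25], [0.08, 2.63], [-2.82, 2.82]. Speed limits (rad/s): [2.79, 2.79, 3.14, 3.14, 3.14, 3.14].

### API

Orientations are given as a 3x3 rotation matrix whose columns are the frame's x, y, z axes.
In Python, from plant import ctrl, sensors, optics gives the robot as it stands. Calls block until the motion is done:
- ctrl.move_ptp(position, orientation): joint-space move of the TCP to a pose.
- ctrl.move_l(position, rot=None, vel=150, threshold=None): straight line of the TCP; rot=None keeps the orientation; vel is the mean speed in mm/s. With threshold (N) it stops when the force on the tool has changed by that much, and returns True; else False.
- ctrl.set_joints(angles): joint-space move.
- ctrl.gripper_to(opening, force=None): finger opening in mm; force is the grip in N (None keeps the last); returns when the fingers have stopped.
- ctrl.hold(seconds).
- ctrl.solve_ik(position, orientation): joint angles nearest the present ones, or None.
- sensors.read_state(): the state.
- optics.grab_frame(name): name is "side" or "top"; returns (picture, depth): 400x640x3 uint8, red, green, blue; 400x640 float32, mm along the optical axis (not along the pixel's ray), 0 where there is no reading.
- optics.camera_params(name): a dict with "mtx" (3x3 intrinsics, pixels), "R" (3x3) and "t" (3): a world point X has camera coordinates R X + t. Camera axes: x right, y down, z forward; pixel columns grow to the right and rows downward; lengths in mm; the calibration is good to about 2 mm. A picture is of the moment at which its call begins. camera_params takes no time and is no camera call.
A pose or a line that the arm cannot do raises ctrl.MotionError and nothing moves.
- ctrl.finish_job(): hands the job in; it is judged then, once.
The state is a dict: "t": time; "q": joint angles; "qvel": joint speeds; "tau": joint torques, N m; "eef_pos": TCP position; "eef_rot": TCP orientation; "force": force on the tool from outside, world axes, zero at the start; "wrist_torque": the same for the moment, N m; "grip_width": finger opening in mm; "grasp_force": force on a finger pad.
Only numpy, scipy, OpenCV 4.12 (cv2) and the standard library are available. Lean on these libraries where they do the work, as an engineer would, in place of code of your own. Each camera call takes 0.05 s, during which the arm holds its last target. There are 200 camera calls.

## Working session

There is one attempt and no reset: what is moved stays moved. The work goes in short steps, each a Python script; the robot and the scene stay as the last script left them, time stands still between calls to the robot, and variables do not carry over. Pictures are saved under pics/ and viewed, at most 10 in all, crops included, and the job is handed in when it is done.

```bash
ls; mkdir -p pics; python3 - <<'E'
from plant import ctrl,sensors,optics
import cv2,numpy as np
for n in("side","top"):
    p,d=optics.grab_frame(n); cv2.imwrite(f"pics/{n}0.png",p[:,:,::-1]); np.save(f"pics/{n}0.npy",d)
    c=optics.camera_params(n); print(n,c["mtx"].round(1).tolist(),c["R"].round(3).tolist(),c["t"].round(1).tolist(),(-c["R"].T@c["t"]).round(0), (d>0).mean())
s=sensors.read_state(); print(s["t"],s["eef_rot"].round(3) if hasattr(s["eef_rot"],'round') else s["eef_rot"],ctrl.tcp_to_tips)
E
```

```text
pics
side [[494.3, 0.0, 318.3], [0.0, 494.3, 202.4], [0.0, 0.0, 1.0]] [[-0.499, -0.866, 0.004], [-0.344, 0.194, -0.919], [0.795, -0.46, -0.395]] [252.2, 284.4, 917.1] [-506.  585.  622.] 0.99575
top [[494.4, 0.0, 317.1], [0.0, 494.4, 194.8], [0.0, 0.0, 1.0]] [[0.025, -1.0, -0.015], [-0.997, -0.024, -0.077], [0.077, 0.017, -0.997]] [-2.7, 532.4, 1449.3] [ 419.  -14. 1486.] 0.99588671875
0.1 [[ 0.971  0.24  -0.   ]
 [ 0.24  -0.971  0.002]
 [ 0.    -0.002 -1.   ]] 25.0
```

View pics/side0.png

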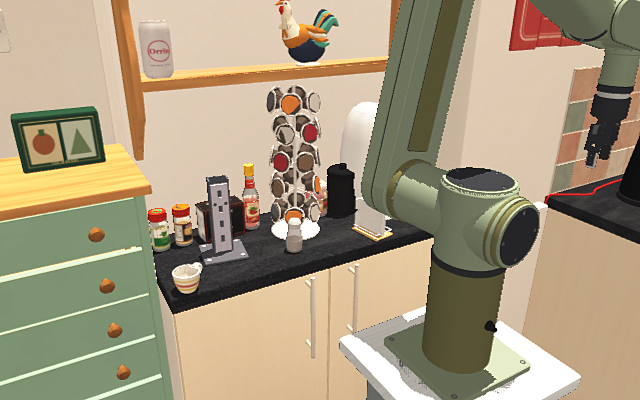

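View pics/top0.png

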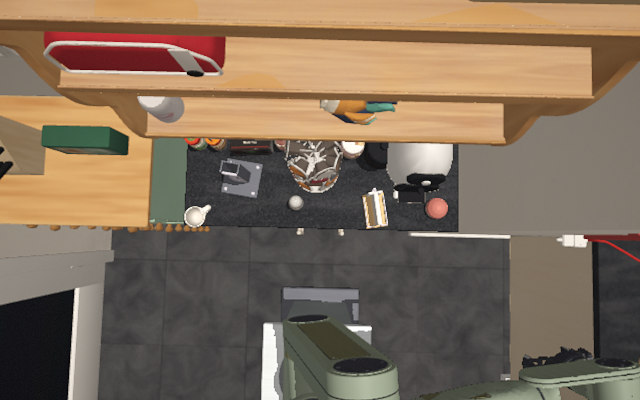

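Side view: the post is at about (218,220) with its slots facing the camera, the cup at (186,278), the shaker at (294,235), and the ledge is mostly hidden by the arm at (372,232). Top view: post (240,172), cup (195,215), shaker (295,202), ledge (375,208), pink timer (437,208).

```bash
cat > h.py <<'E'
import numpy as np,cv2
from plant import ctrl,sensors,optics
def cloud(n,d):
    c=optics.camera_params(n); v,u=np.mgrid[:400,:640]
    P=np.stack([(u-c["mtx"][0,2])/c["mtx"][0,0]*d,(v-c["mtx"][1,2])/c["mtx"][1,1]*d,d],-1)
    return (P-c["t"])@c["R"]      # R^T (P-t)
def ray(n,u,v):
    c=optics.camera_params(n); r=c["R"].T@np.linalg.solve(c["mtx"],[u,v,1]); return -c["R"].T@c["t"],r
def onz(n,u,v,z):
    o,r=ray(n,u,v); return o+r*(z-o[2])/r[2]
E
python3 - <<'E'
from h import *
t=cv2.imread("pics/top0.png");s=cv2.imread("pics/side0.png")
a=cv2.resize(t[130:235,180:460],None,fx=2.8,fy=2.8,interpolation=cv2.INTER_CUBIC)
b=cv2.resize(s[165:300,160:400],None,fx=2.2,fy=2.2,interpolation=cv2.INTER_CUBIC)
b=cv2.copyMakeBorder(b,0,0,0,a.shape[1]-b.shape[1],0)
cv2.imwrite("pics/crop1.png",np.vstack([a,b])[:600])
T=cloud("top",np.load("pics/top0.npy"));S=cloud("side",np.load("pics/side0.npy"))
print("counter z",np.median(T[205:225,230:280,2]), "shelf", T[130,300].round(),T[70,300].round(),"chest",T[200,120].round())
def info(name,P,m):
    q=P[m]; r=cv2.minAreaRect(q[:,:2].astype(np.float32)); print(name,len(q),"med",np.median(q,0).round(1),"rect",np.round(r[0],1),np.round(r[1],1),round(r[2],1))
def box(u0,u1,v0,v1):
    m=np.zeros((400,640),bool); m[v0:v1,u0:u1]=1; return m
z=T[...,2]
b1=box(358,392,185,232); info("spine",T,b1&(z>75)&(z<100)); info("ledge all",T,b1&(z>9)&(z<30))
b2=box(215,265,150,200); info("posttop",T,b2&(z>185)&(z<220)); info("foot",T,b2&(z>4)&(z<13))
info("shaker",T,box(283,308,190,215)&(z>20)); info("cup",T,box(183,212,202,230)&(z>20)); info("timer",T,box(424,452,195,222)&(z>10))
info("carousel",T,box(283,345,145,195)&(z>30))
b=box(200,245,170,255); q=S[b&(S[...,2]>30)&(S[...,2]<195)]; print(len(q)); hsv=cv2.cvtColor(s,cv2.COLOR_BGR2GRAY)
m=b&(hsv>120)&(S[...,2]>20)&(S[...,2]<200)&(S[...,0]>400)&(S[...,0]<800); q=S[m]; print(len(q),np.median(q,0))
n=np.linalg.svd(q-q.mean(0),full_matrices=False)[2]; print("strip plane",q.mean(0),n[2],q[:,2].min(),q[:,2].max())
E
```

```text
counter z -0.12716140478795682 shelf [639.  44. 435.] [654.  27. 787.] chest [488. 493. 274.]
spine 190 med [ 504.8 -162.5   88.6] rect [ 500.1 -156.8] [103.  37.] 0.8
ledge all 196 med [ 489.  -155.2   14.4] rect [ 497.5 -162.4] [114.   79.3] 22.9
posttop 134 med [586.1 238.6 199. ] rect [585.2 238.5] [50.3 33.3] 82.2
foot 858 med [565.7 228.2   7.6] rect [589.7 247. ] [148.9 149.4] 1.4
shaker 172 med [505.2  68.8  81.9] rect [465.9  42.8] [141.3  41.5] 34.5
cup 223 med [469.3 366.4  43.2] rect [457.5 189.3] [409.2  64.6] 88.4
timer 376 med [ 503.  -337.    41.9] rect [ 483.5 -189.9] [ 69.5 367.3] 9.3
carousel 2006 med [580.6   9.7 298.7] rect [571.8 -16.5] [278.3 164.4] 23.3
2876
1842 [575.08996832 227.05674175 113.26109815]
strip plane [657.22847724 207.04249711 111.83748962] [0.4076276  0.91197036 0.04636599] 20.007434142029297 195.35508481061962
```

View pics/crop1.png

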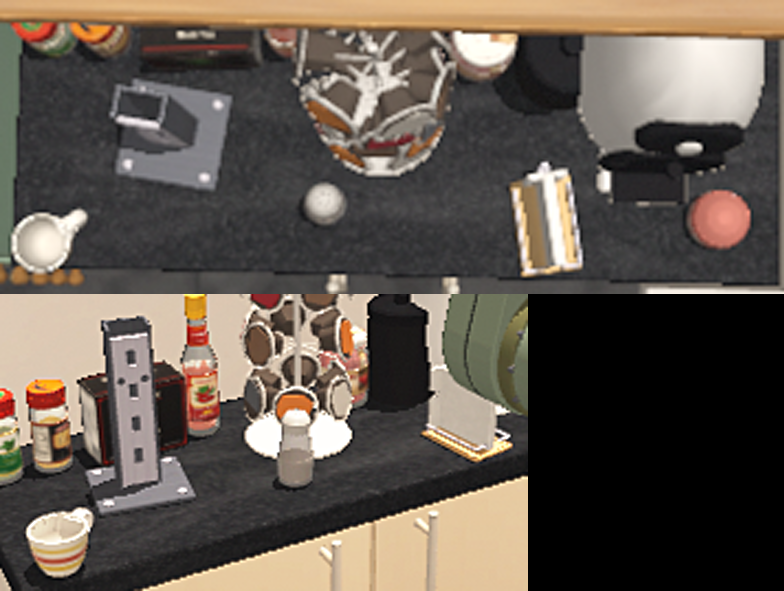

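The enlarged crop shows the ledge with its tab pointing to the back (crop (544,167)), yawed slightly left. The post's top opening is at crop (140,105), and its slot column is clear in the side view at crop (131,357) to (138,455).

Next I refine the post face, slot and spine measurements.

```bash
python3 - <<'E'
from h import *
T=cloud("top",np.load("pics/top0.npy"));S=cloud("side",np.load("pics/side0.npy"))
g=cv2.cvtColor(cv2.imread("pics/side0.png"),cv2.COLOR_BGR2GRAY)
# strip plane
m=np.zeros_like(g,bool); m[175:262,203:240]=1
m&=(S[...,2]>20)&(S[...,2]<195)&(abs(S[...,0]-570)<30)&(abs(S[...,1]-240)<35)&(g>110)
q=S[m]; 
for _ in range(8):
    c=q.mean(0); n=np.linalg.svd(q-c,full_matrices=False)[2][2]; n*=np.sign(n[0]); e=(S[m]-c)@n; q=S[m][abs(e)<3]
print(m.sum(),len(q),"plane",c.round(1),n.round(3),"yaw",np.degrees(np.arctan2(n[1],n[0])).round(2),"y range",np.percentile(q[:,1],[1,99]))
nh=np.array([n[0],n[1],0]);nh/=np.linalg.norm(nh); t=np.array([-nh[1],nh[0],0])
# slots: dark blobs inside strip (pixels projected on plane)
def onplane(u,v): o,r=ray("side",u,v); return o+r*(nh@(c-o))/(nh@r)
big=cv2.resize(g[165:265,195:250],None,fx=8,fy=8,interpolation=cv2.INTER_CUBIC)
k=(big<115).astype(np.uint8); N,l,st,ce=cv2.connectedComponentsWithStats(k)
for i in range(1,N):
    x,y,w,h,a=st[i]
    if 64*4<a<64*80:
        f=lambda X,Y:onplane((X+.5)/8-.5+195,(Y+.5)/8-.5+165)
        a_=f(x+w/2,y); b_=f(x+w/2,y+h); m_=f(*ce[i]); print("blob",w/8,h/8,"y",round((m_-c)@t,1),"xyz",m_.round(1),"z",b_[2].round(1),a_[2].round(1))
br=[ (u,v) for v in (190,215,240) for u in range(200,245)]
for v in (185,210,235): print(v,g[v,200:245].tolist())
# spine
z=T[...,2]; b=np.zeros_like(g,bool); b[185:232,362:390]=1
m=b&(z>82)&(z<95); q=T[m].astype(np.float32)
l=cv2.fitLine(q[:,:2],cv2.DIST_HUBER,0,.01,.01).ravel(); d=l[:2]*np.sign(l[0]); s=(q[:,:2]-l[2:])@d; e=(q[:,:2]-l[2:])@[-d[1],d[0]]
ok=abs(e)<8; print("spine yaw",np.degrees(np.arctan2(d[1],d[0])),"pt",l[2:],"range",s[ok].min(),s[ok].max(), np.median(q[ok,2]), "ends",l[2:]+d*s[ok].min(),l[2:]+d*s[ok].max())
E
python3 - <<'E'
import cv2,numpy as np
t=cv2.imread("pics/top0.png")[180:232,355:400]
cv2.imwrite("pics/crop2.png",cv2.resize(t,None,fx=11,fy=11,interpolation=cv2.INTER_NEAREST))
E
```

```text
973 785 plane [569.2 240.1 108.8] [ 0.987 -0.159 -0.003] yaw -9.15 y range [220.50219249 259.54841834]
blob 8.125 20.5 y -67.1 xyz [558.5 173.8 183.8] z 154.6 208.0
blob 4.625 6.625 y 0.0 xyz [569.2 240.1 171.4] z 162.6 179.7
blob 3.875 3.25 y -13.4 xyz [567.  226.8 143.8] z 139.4 147.9
blob 3.5 3.25 y 12.7 xyz [571.2 252.6 144.1] z 139.7 148.2
blob 4.375 6.0 y 0.1 xyz [569.2 240.1 131.4] z 123.5 139.3
blob 1.5 8.375 y 58.0 xyz [578.4 297.3 105.8] z 97.6 119.7
blob 4.125 6.75 y 0.1 xyz [569.2 240.2  90.8] z 81.3 99.6
blob 4.125 6.625 y 0.3 xyz [569.2 240.4  50.7] z 41.1 59.5
185 [204, 203, 204, 203, 205, 211, 203, 37, 52, 117, 255, 255, 255, 255, 253, 200, 151, 153, 153, 153, 157, 151, 153, 156, 159, 163, 155, 90, 99, 217, 206, 203, 202, 202, 202, 202, 202, 203, 202, 202, 203, 203, 203, 211, 203]
210 [93, 57, 64, 53, 59, 59, 56, 60, 69, 61, 56, 72, 126, 173, 164, 165, 165, 170, 155, 48, 56, 58, 96, 169, 166, 162, 163, 167, 158, 79, 83, 139, 79, 23, 24, 27, 25, 25, 24, 25, 24, 24, 32, 42, 72]
235 [139, 166, 118, 125, 149, 85, 21, 36, 23, 18, 23, 43, 62, 69, 101, 170, 163, 163, 164, 167, 156, 99, 70, 52, 94, 164, 162, 163, 163, 169, 157, 79, 50, 32, 40, 33, 29, 37, 40, 30, 34, 60, 53, 53, 58]
spine yaw 8.929679 pt [ 496.63898 -162.444  ] range -48.36821 52.235977 89.13466 ends [ 448.857   -169.95181] [ 548.2418  -154.33582]
```

View pics/crop2.png

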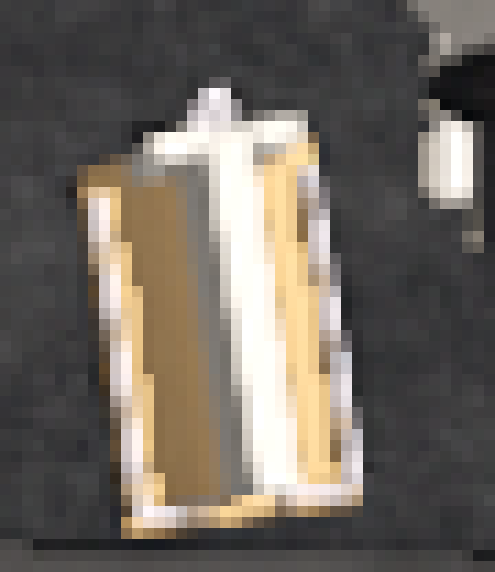

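Measurements agree:

| Item | Value |
|---|---|
| Post face centre | (569, 240.3), from both views |
| Post yaw | about -8.7° |
| Strip offset | about -4.7 mm, from the slot column at side px v≈190–245 |
| Ledge spine top | z≈89, length 100, yaw about 8.7° |

The second crop shows the ledge corners at top px (362,195), (384,193), (388,226), (366,229). I'll grasp now.

```bash
cat >> h.py <<'E'
def rot(deg):
    c,s=np.cos(np.radians(deg)),np.sin(np.radians(deg)); return np.array([[c,s,0],[s,-c,0],[0,0,-1.]])
def st(tag=""):
    s=sensors.read_state(); print(tag,"t",round(s["t"],2),"pos",np.round(s["eef_pos"],2),"F",np.round(s["force"],1),"M",np.round(s["wrist_torque"],2),"w",round(s["grip_width"],1),"gf",round(s["grasp_force"],1)); return s
E
python3 - <<'E'
from h import *
T=cloud("top",np.load("pics/top0.npy"))
c=[onz("top",u,v,z) for u,v,z in((362.3,195,18),(383.9,192.7,18),(387.9,225.9,18),(366.1,228.9,18))]; print("floor centre",np.mean(c,0).round(1),np.round(c,0)[:,:2].tolist())
q=T[(T[...,1]<-195)&(T[...,1]>-290)&(T[...,2]>60)&(T[...,2]<420)&(T[...,0]<560)&(T[...,0]>440)]; print("machine",len(q),q.min(0) if len(q) else "")
d=np.array([np.cos(np.radians(8.5)),np.sin(np.radians(8.5))]); o=np.array([496.1,-162.5]); g=o-10*d; print(g)
R=rot(8.5)
ctrl.gripper_to(45,60); ctrl.move_ptp([*g,150],R); st("above")
print(ctrl.move_l([*g,61],vel=100,threshold=6)); st("down")
E
```

```text
floor centre [ 489.7 -162.6   18. ] [[535.0, -124.0], [544.0, -188.0], [445.0, -201.0], [435.0, -137.0]]
machine 461 [ 520.0322315  -289.93791369   60.61639241]
[ 486.20984137 -163.97809411]
above t 2.52 pos [ 486.35 -164.95  150.34] F [0.7 0.4 0.5] M [ 0.03 -0.04  0.01] w 44.7 gf 0.0
False
down t 3.56 pos [ 486.86 -164.34   61.66] F [-1.2  0.8  0.2] M [ 0.05 -0.01  0.01] w 45.1 gf 0.0
```

```bash
python3 - <<'E'
from h import *
for u,v in((375.7,190),(380,225)): print(onz("top",u,v,90).round(1))
ctrl.gripper_to(0,80); s=st("gripped"); p=s["eef_pos"]
ctrl.move_l([p[0],p[1],p[2]+110],vel=120); st("lifted")
ctrl.move_l([400,-130,p[2]+125],vel=150); st()
ctrl.move_ptp([400,60,p[2]+125],rot(0)); st()
yaw=-8.7; n=np.array([np.cos(np.radians(yaw)),np.sin(np.radians(yaw))]); f=np.array([569.1,240.3])
# tabs 71.5 ahead of the grip; stop 25 mm short of the face
ctrl.move_ptp([*(f-n*(71.5+60)),p[2]+118],rot(yaw)); st()
ctrl.move_l([*(f-n*(71.5+22)),p[2]+100.7],vel=60); st("front")
for k in("side","top"):
    a,d=optics.grab_frame(k); cv2.imwrite(f"pics/{k}1.png",a[:,:,::-1]); np.save(f"pics/{k}1.npy",d)
a=cv2.imread("pics/side1.png")[155:280,165:285]; b=cv2.imread("pics/top1.png")[140:215,210:300]
cv2.imwrite("pics/c3.png",cv2.resize(a,None,fx=4.7,fy=4.7,interpolation=cv2.INTER_CUBIC)); 
E
```

```text
[ 544.6 -156.3   90. ]
[ 446.  -169.9   90. ]
gripped t 3.95 pos [ 486.77 -164.4    61.71] F [-1.  -0.5  2.5] M [ 0.    0.02 -0.  ] w 11.2 gf 77.9
lifted t 5.03 pos [ 485.96 -163.97  170.61] F [-0.6  1.2 -2.2] M [-0.    0.09 -0.04] w 11.6 gf 77.7
 t 5.81 pos [ 400.57 -130.35  186.86] F [-0.4  0.4 -1.5] M [ 0.01  0.04 -0.03] w 11.0 gf 77.8
 t 6.59 pos [400.72  59.54 186.76] F [-0.   0.2 -2.2] M [0.01 0.08 0.01] w 11.1 gf 77.9
 t 7.42 pos [439.59 258.61 179.36] F [-0.1 -0.3 -2.2] M [0.01 0.01 0.01] w 11.2 gf 77.9
front t 8.28 pos [476.47 254.52 162.26] F [ 0.  -0.3 -2.2] M [-0.01  0.01 -0.04] w 11.1 gf 77.9
```

View pics/c3.png

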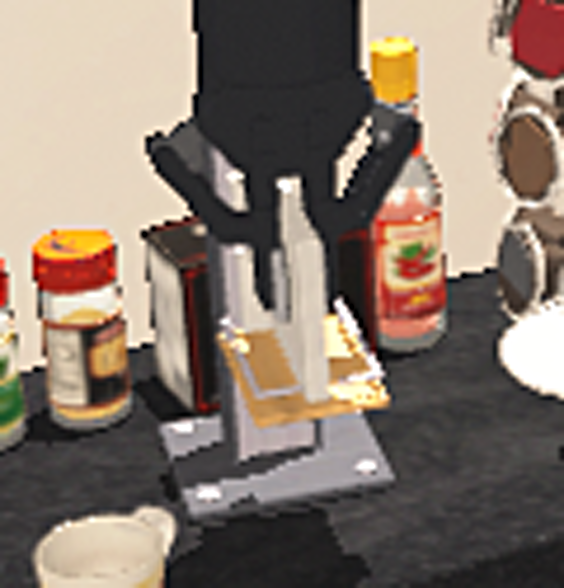

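The side view shows the ledge held level in front of the post (floor at crop (300,370)), with the tabs about 20 mm from the strip. Next I feel forward.

```bash
cat >> h.py <<'E'
yaw=-8.7; n=np.array([np.cos(np.radians(yaw)),np.sin(np.radians(yaw)),0]); tt=np.array([-n[1],n[0],0]); f=np.array([569.1,240.3,0])
Z0=61.7   # TCP z with ledge on worktop
def pose(dx,y,lz): return f+n*dx+tt*y+[0,0,lz+Z0]   # dx: TCP along post x, lz: ledge height
def where(tag=""):
    s=st(tag); p=np.array(s["eef_pos"])-f; print("   TCP post x",round(p@n,2),"y",round(p@tt,2),"ledge z",round(p[2]-Z0,2),"Fx",round(np.array(s["force"])@n,1),"Fy",round(np.array(s["force"])@tt,1)); return s
E
python3 - <<'E'
from h import *
where("start")
print(ctrl.move_l(pose(-58,0,100.7),vel=25,threshold=5)); where("touch")
E
```

```text
start t 8.38 pos [476.42 254.61 162.48] F [ 0.1 -0.2 -1.4] M [-0.03  0.02 -0.03] w 11.0 gf 77.9
   TCP post x -93.78 y 0.12 ledge z 100.78 Fx 0.2 Fy -0.2
True
touch t 9.38 pos [501.79 250.08 161.1 ] F [-0.4  0.  -3.6] M [-0.06  0.07  0.  ] w 11.3 gf 77.9
   TCP post x -68.01 y -0.51 ledge z 99.4 Fx -0.4 Fy -0.0
```

```bash
python3 - <<'E'
from h import *
where("rest")
print(ctrl.move_l(pose(-62,0,100.7),vel=12,threshold=5)); where("touch"); ctrl.hold(.1); where()
E
```

```text
rest t 9.38 pos [501.79 250.08 161.1 ] F [-0.4  0.  -3.6] M [-0.06  0.07  0.  ] w 11.3 gf 77.9
   TCP post x -68.01 y -0.51 ledge z 99.4 Fx -0.4 Fy -0.0
False
touch t 10.14 pos [507.74 249.62 162.2 ] F [ 1.2 -0.5 -3.1] M [-0.09  0.04  0.07] w 11.0 gf 77.9
   TCP post x -62.06 y -0.06 ledge z 100.5 Fx 1.2 Fy -0.4
 t 10.24 pos [507.79 249.62 162.24] F [ 0.5 -0.5 -3.7] M [-0.01  0.06 -0.05] w 11.2 gf 77.9
   TCP post x -62.01 y -0.06 ledge z 100.54 Fx 0.6 Fy -0.4
```

```bash
python3 - <<'E'
from h import *
print(ctrl.move_l(pose(-54,0,100.7),vel=12,threshold=6)); where("touch"); ctrl.hold(.2); where()
E
```

```text
True
touch t 10.69 pos [510.06 248.88 161.  ] F [ 0.5 -0.5 -2.5] M [-0.02  0.05 -0.03] w 11.2 gf 78.0
   TCP post x -59.66 y -0.45 ledge z 99.3 Fx 0.6 Fy -0.4
 t 10.89 pos [508.89 248.55 159.6 ] F [ 1.   0.4 -0.9] M [-0.06 -0.   -0.  ] w 11.0 gf 78.0
   TCP post x -60.76 y -0.95 ledge z 97.9 Fx 0.9 Fy 0.6
```

```bash
python3 - <<'E'
from h import *
print(ctrl.move_l(pose(-61,0,100.7),vel=10,threshold=6)); where("up"); ctrl.hold(.2); where()
x=-60.
while x>=-62 and x<=-54:
    r=ctrl.move_l(pose(x,0,100.7),vel=6,threshold=14); s=where(f"{x} {r}")
    if r: break
    x+=1
E
```

```text
False
up t 11.32 pos [508.82 249.54 162.43] F [-0.8 -0.1 -1.6] M [ 0.04 -0.03 -0.02] w 11.2 gf 78.0
   TCP post x -60.98 y 0.02 ledge z 100.73 Fx -0.8 Fy -0.2
 t 11.52 pos [508.76 249.51 162.33] F [-0.4  0.4 -1.5] M [ 0.03  0.   -0.02] w 10.9 gf 78.0
   TCP post x -61.04 y -0.03 ledge z 100.63 Fx -0.4 Fy 0.4
-60.0 False t 11.83 pos [509.86 249.37 162.41] F [ 0.7 -0.5 -1.4] M [ 0.03 -0.01 -0.01] w 11.1 gf 78.0
   TCP post x -59.93 y 0.01 ledge z 100.71 Fx 0.8 Fy -0.4
-59.0 False t 12.15 pos [510.68 249.23 162.34] F [-0.5 -0.2 -2.2] M [ 0.02  0.07 -0.03] w 11.6 gf 78.0
   TCP post x -59.1 y -0.01 ledge z 100.64 Fx -0.5 Fy -0.2
-58.0 False t 12.47 pos [511.03 249.18 162.28] F [-3.   0.3 -1.1] M [0.07 0.56 0.05] w 11.0 gf 78.1
   TCP post x -58.74 y -0.0 ledge z 100.58 Fx -3.0 Fy -0.2
-57.0 False t 12.78 pos [511.25 249.21 162.29] F [-7.4  0.5  1.8] M [ 0.07  0.92 -0.04] w 11.0 gf 78.3
   TCP post x -58.53 y 0.06 ledge z 100.59 Fx -7.4 Fy -0.6
-56.0 False t 13.1 pos [511.85 249.1  162.32] F [-8.1  0.5  3.3] M [ 0.1   1.12 -0.09] w 10.8 gf 78.4
   TCP post x -57.92 y 0.04 ledge z 100.62 Fx -8.1 Fy -0.7
-55.0 False t 13.42 pos [512.55 248.97 162.36] F [-9.5  1.1  3.5] M [ 0.11  1.27 -0.04] w 11.1 gf 78.5
   TCP post x -57.21 y 0.02 ledge z 100.66 Fx -9.5 Fy -0.3
-54.0 False t 13.73 pos [512.83 248.94 162.29] F [-11.2   0.8   4.1] M [ 0.12  1.45 -0.04] w 11.2 gf 78.8
   TCP post x -56.93 y 0.03 ledge z 100.59 Fx -11.1 Fy -0.9
```

Resistance starts about 8.5 mm beyond where the tips would meet the face, at about 8 N and rising to 11 N. That is the spring noses, so the tabs are in. I'll press on to flush, then down.

```bash
python3 - <<'E'
from h import *
for x in(-53,-52,-51,-50):
    r=ctrl.move_l(pose(x,0,100.7),vel=8,threshold=14); s=where(f"{x} {r}")
    if r or np.array(s["force"])@n<-17: break
z=100.7
for i in range(8):
    z-=1.5
    r=ctrl.move_l(pose(x,0,z),vel=12,threshold=14); s=where(f"z {z:.1f} {r}")
    if r or s["force"][2]>16: break
E
```

```text
-53 False t 14.01 pos [512.89 248.94 162.29] F [-13.4   2.    5.4] M [ 0.18  1.78 -0.1 ] w 11.1 gf 79.2
   TCP post x -56.87 y 0.04 ledge z 100.59 Fx -13.6 Fy -0.1
-52 False t 14.28 pos [512.94 248.93 162.31] F [-17.7   1.    8.8] M [ 0.13  1.99 -0.03] w 11.3 gf 79.5
   TCP post x -56.81 y 0.03 ledge z 100.61 Fx -17.7 Fy -1.7
z 99.2 False t 14.56 pos [512.92 249.02 160.43] F [-17.    2.6   6.4] M [ 0.29  1.91 -0.07] w 11.1 gf 79.3
   TCP post x -56.85 y 0.12 ledge z 98.73 Fx -17.2 Fy 0.0
z 97.7 False t 14.83 pos [512.86 249.04 158.51] F [-14.9   2.1   4.1] M [ 0.33  1.89 -0.08] w 11.1 gf 78.9
   TCP post x -56.91 y 0.14 ledge z 96.81 Fx -15.1 Fy -0.2
z 96.2 False t 15.11 pos [512.83 249.03 156.6 ] F [-13.8   3.    1.7] M [ 0.36  1.81 -0.03] w 11.3 gf 78.7
   TCP post x -56.95 y 0.11 ledge z 94.9 Fx -14.1 Fy 0.9
z 94.7 False t 15.38 pos [512.77 248.93 154.46] F [-13.    2.8  -0.2] M [ 0.38  1.61 -0.02] w 11.2 gf 78.3
   TCP post x -56.99 y 0.01 ledge z 92.76 Fx -13.3 Fy 0.8
z 93.2 False t 15.66 pos [512.88 248.82 153.14] F [-14.3   3.6   0.5] M [ 0.34  1.53 -0.02] w 11.4 gf 78.4
   TCP post x -56.87 y -0.08 ledge z 91.44 Fx -14.6 Fy 1.4
z 91.7 False t 15.93 pos [513.03 248.89 152.54] F [-15.8   1.6   4.7] M [ 0.15  1.55 -0.04] w 11.0 gf 79.0
   TCP post x -56.72 y 0.01 ledge z 90.84 Fx -15.9 Fy -0.8
z 90.2 False t 16.21 pos [513.52 248.88 151.53] F [-15.8   2.5   5.7] M [ 0.13  1.56 -0.03] w 11.1 gf 79.2
   TCP post x -56.24 y 0.08 ledge z 89.83 Fx -16.0 Fy 0.1
z 88.7 False t 16.48 pos [513.54 249.01 150.38] F [-16.    1.8   6.9] M [0.15 1.55 0.  ] w 11.3 gf 79.4
   TCP post x -56.24 y 0.21 ledge z 88.68 Fx -16.1 Fy -0.7
```

```bash
python3 - <<'E'
from h import *
z=88.7
for i in range(6):
    z-=1
    r=ctrl.move_l(pose(-52,0,z),vel=10,threshold=16); s=where(f"z {z:.1f} {r}")
    if r or s["force"][2]>16: break
a,d=optics.grab_frame("side"); cv2.imwrite("pics/side2.png",a[:,:,::-1]); 
cv2.imwrite("pics/c4.png",cv2.resize(a[170:270,180:280,::-1],None,fx=6,fy=6,interpolation=cv2.INTER_CUBIC))
E
```

```text
z 87.7 False t 16.73 pos [513.6  249.11 149.68] F [-17.    2.    9.1] M [ 0.08  1.57 -0.  ] w 11.2 gf 79.6
   TCP post x -56.2 y 0.31 ledge z 87.98 Fx -17.1 Fy -0.6
z 86.7 False t 16.98 pos [513.62 249.13 149.58] F [-18.9   0.9  12.7] M [ 0.01  1.81 -0.04] w 11.0 gf 80.3
   TCP post x -56.18 y 0.34 ledge z 87.88 Fx -18.8 Fy -2.0
z 85.7 False t 17.23 pos [513.61 249.13 149.51] F [-20.6   0.6  17.9] M [-0.06  2.14 -0.06] w 11.5 gf 80.9
   TCP post x -56.19 y 0.34 ledge z 87.81 Fx -20.5 Fy -2.5
```

View pics/c4.png

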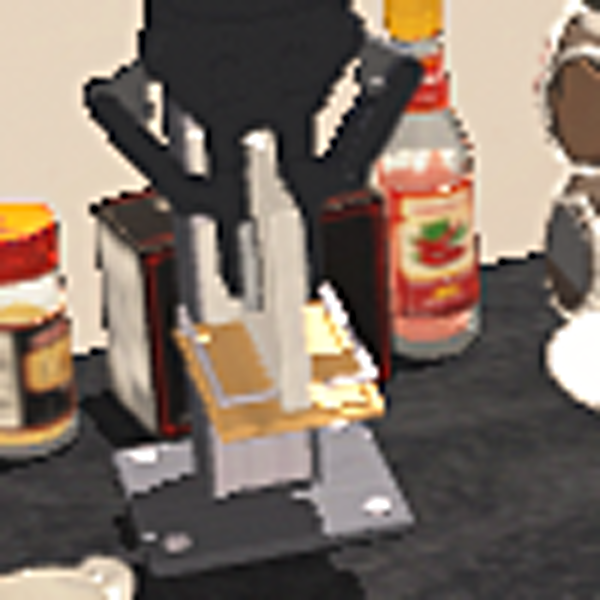

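The side view shows the ledge seated against the post with a hard stop below (floor at crop (280,390)), about 13 mm lower than at entry. I'll unload the arm, test the catch with a light upward tug, and look at the tilt.

```bash
python3 - <<'E'
from h import *
ctrl.move_l(pose(-56.2,0.3,87.9),vel=15); where("unload")
for z in(88.9,89.9,90.9):
    r=ctrl.move_l(pose(-56.2,0.3,z),vel=8,threshold=7); s=where(f"tug {z} {r}")
    if r or s["force"][2]<-7: break
E
```

```text
unload t 17.75 pos [513.47 249.24 149.74] F [-5.3  0.4  0.9] M [0.08 0.47 0.05] w 11.1 gf 78.3
   TCP post x -56.34 y 0.42 ledge z 88.04 Fx -5.3 Fy -0.4
tug 88.9 False t 18.02 pos [513.36 249.13 150.08] F [-3.7  1.1 -3.4] M [0.19 0.5  0.07] w 11.0 gf 77.8
   TCP post x -56.43 y 0.3 ledge z 88.38 Fx -3.8 Fy 0.5
tug 89.9 False t 18.3 pos [513.25 248.88 151.05] F [-3.1  0.7 -4.6] M [0.12 0.51 0.03] w 10.9 gf 77.8
   TCP post x -56.51 y 0.03 ledge z 89.35 Fx -3.2 Fy 0.2
tug 90.9 False t 18.57 pos [513.16 248.96 152.38] F [-3.5  1.1 -3.6] M [0.09 0.74 0.01] w 11.0 gf 77.9
   TCP post x -56.6 y 0.1 ledge z 90.68 Fx -3.7 Fy 0.6
```

With the flange within 1 mm of the face, only about 3–5 N pushes back, against 12 N when the noses are flush. So the noses have snapped into the notches, and the rise is notch play. I'll reseat, release and check.

```bash
python3 - <<'E'
from h import *
for z in(89,87.9,87,86,85):
    r=ctrl.move_l(pose(-56,0.2,z),vel=12,threshold=16); s=where(f"{z} {r}")
    if r or s["force"][2]>10: break
ctrl.move_l(pose(-56.4,0.2,87.8),vel=12); where("unload")
ctrl.gripper_to(26); where("open"); ctrl.hold(.3)
p=np.array(sensors.read_state()["eef_pos"])
ctrl.move_l(p+[0,0,75],vel=80); where("up"); 
ctrl.move_l(p+[0,0,75]-n*130,vel=150); st("away")
for k in("side","top"):
    a,d=optics.grab_frame(k); cv2.imwrite(f"pics/{k}3.png",a[:,:,::-1]); np.save(f"pics/{k}3.npy",d)
a=cv2.imread("pics/side3.png")[170:270,180:280]; cv2.imwrite("pics/c5.png",cv2.resize(a,None,fx=6,fy=6,interpolation=cv2.INTER_CUBIC))
E
```

```text
89 False t 18.88 pos [513.43 249.12 151.14] F [-5.5  0.3 -1. ] M [0.08 0.76 0.02] w 11.0 gf 78.6
   TCP post x -56.37 y 0.3 ledge z 89.44 Fx -5.5 Fy -0.5
87.9 False t 19.13 pos [513.5  249.24 150.41] F [-6.6  0.2 -1.1] M [0.04 0.78 0.01] w 11.4 gf 78.8
   TCP post x -56.31 y 0.42 ledge z 88.71 Fx -6.6 Fy -0.9
87 False t 19.38 pos [513.48 249.35 149.7 ] F [-7.3  0.8  1.3] M [ 0.08  0.86 -0.03] w 11.0 gf 78.8
   TCP post x -56.35 y 0.54 ledge z 88.0 Fx -7.3 Fy -0.3
86 False t 19.63 pos [513.57 249.37 149.59] F [-9.9 -0.   5. ] M [-0.05  1.06  0.01] w 10.7 gf 79.5
   TCP post x -56.26 y 0.57 ledge z 87.89 Fx -9.8 Fy -1.5
85 False t 19.88 pos [513.54 249.39 149.52] F [-12.   -1.1  10.2] M [-0.17  1.39  0.03] w 10.9 gf 80.1
   TCP post x -56.29 y 0.58 ledge z 87.82 Fx -11.7 Fy -2.9
unload t 20.27 pos [513.51 249.29 150.08] F [-6.1  0.4 -1.6] M [0.16 0.66 0.04] w 11.1 gf 78.3
   TCP post x -56.31 y 0.48 ledge z 88.38 Fx -6.1 Fy -0.5
open t 20.56 pos [515.19 249.07 150.7 ] F [ 0.6 -0.7  0.2] M [ 0.01  0.04 -0.01] w 26.1 gf 0.0
   TCP post x -54.61 y 0.51 ledge z 89.0 Fx 0.7 Fy -0.6
up t 21.95 pos [513.11 248.81 223.77] F [0.1 0.3 0.3] M [0.01 0.01 0.04] w 25.9 gf 0.0
   TCP post x -56.63 y -0.06 ledge z 162.07 Fx 0.0 Fy 0.3
away t 22.97 pos [385.92 268.65 224.8 ] F [ 0.2 -0.2  0.6] M [ 0.01  0.01 -0.03] w 25.8 gf 0.0
```

View pics/c5.png

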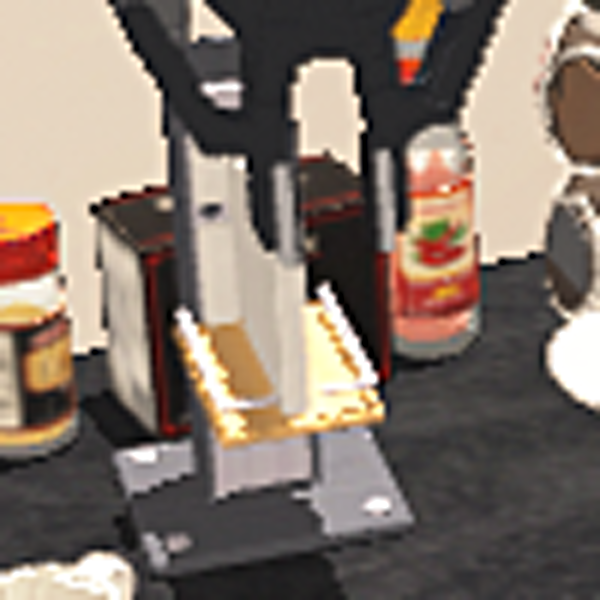

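The ledge hangs by itself, and a nose shows beside the flange at crop (210,208). I'll clear the arm and measure level, yaw and seating.

```bash
python3 - <<'E'
from h import *
ctrl.move_ptp([400,-60,300],rot(0)); st()
a,d=optics.grab_frame("side"); cv2.imwrite("pics/side4.png",a[:,:,::-1])
at,dt=optics.grab_frame("top"); cv2.imwrite("pics/top4.png",at[:,:,::-1])
S=cloud("side",d);T=cloud("top",dt)
def loc(P): q=P-f; return np.stack([q@n,q@tt,q[...,2]],-1)
L=loc(T); m=(abs(L[...,0]+50)<52)&(abs(L[...,1])<7)&(L[...,2]>165)&(L[...,2]<190); q=L[m]
k=np.polyfit(q[:,0],q[:,2],1); y=np.polyfit(q[:,0],q[:,1],1); print("spine top",len(q),"x",q[:,0].min(),q[:,0].max(),"tilt",k[0],"z at -50",np.polyval(k,-50),"yaw",y)
b=cv2.resize(a[170:250,190:260,::-1],None,fx=7,fy=7,interpolation=cv2.INTER_CUBIC); c=cv2.resize(at[145:225,190:260,::-1],(300,343),interpolation=cv2.INTER_CUBIC)
o=np.zeros((560,790,3),np.uint8); o[:,:490]=b; o[:343,490:]=c; cv2.imwrite("pics/c6.png",o)
E
```

```text
t 24.34 pos [400.07 -59.53 299.73] F [-0.2 -0.4 -0.1] M [0.01 0.04 0.04] w 25.8 gf 0.0
spine top 185 x -96.5952524655868 0.24106840290287582 tilt 0.028591297910740762 z at -50 175.49182405945857 yaw [-0.00276    -0.54053278]
```

View pics/c6.png

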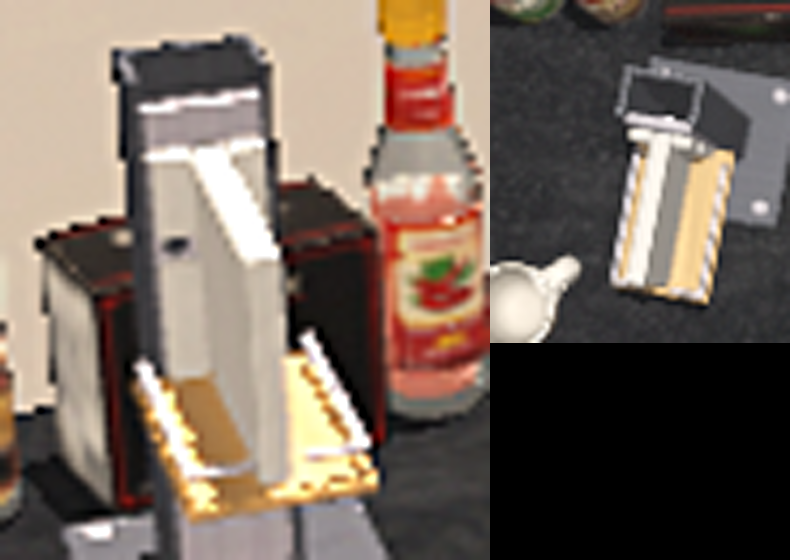

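The last view shows the ledge on the post: flange flat on the strip, yaw under 0.01 rad, tilt about 0.03 rad, and a nose sitting in its notch at (175,243). The cup, timer and shaker were never near the path. I'm handing in.

```bash
python3 -c "
from plant import ctrl; print(ctrl.finish_job())"
```

```text
the job is handed in; nothing more can be done
None
```

The ledge hangs released on the post by both tabs in the top two slots, pressed down to a hard stop with about 0.03 rad of tilt and a spring nose visible in its notch; the job is handed in, but no verdict came back.

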